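# Close the roll-top bread warmer and set its dial to keep-warm

### The job

Keep the breakfast rolls warm: roll the slatted cover of the bread warmer fully closed, and turn the warmer's dial so that its white pointer line stands on the red keep-warm mark. Leave the orange mug, the pepper mill and the salt shaker standing where they are.

Things in the scene. Friction and masses are not known exactly. Their poses are not given: they have to be found in the camera images.
- warmer: Fixed off-white roll-top bread warmer, front to the robot. Origin on the worktop midway between its two half-round end cheeks (262 mm deep, 181 mm high, 266 mm over both). Joined to the right-hand cheek: a control housing 240 deep, 114 wide, 116 mm high. Axes: x to the warmer's back (roughly away from the robot), y to its left, z up.
- cover_axis (a point): Point on the level axis about which the curved cover rolls, midway between the cheeks, 50 mm above the worktop. Axes are the warmer's; the cover axis is y. Round it the cheeks have a radius of 131 mm, the slats 117 mm, and the fixed rear shell that takes in the open cover 126 mm.
- handle (a point): Middle of the cover's grip bar: round, wooden, 14 mm thick, 150 mm long, parallel to the cover axis, 156 mm from it and 32 mm clear of the slats, on two posts 62 mm either side of the middle. It circles about cover_axis with the cover: open it stands on top of the warmer; closed it is low at the front, 84 mm above the worktop, 152 mm in front of the axis.
- cover (a joint): How far the aluminium slatted cover is rolled open, rad: 0 fully closed at the front (hard stop), 1.43 fully open, up and back in the rear shell. Track friction keeps it wherever it is left; moving it takes 3 to 5 N at the bar.
- dial_grip (a point): Point on the dial's upright axis at gripping height, 144 mm above the worktop. The dial on the housing top: a black 62 mm disc with a raised grip bar 16 mm thick, 60 long, 30 tall; the bar's top is 14 mm above this point, the disc 16 mm below. The x axis lies along the bar toward its pointer end (white line); z up. Turns with 0.05 N m and stays where it is left.
- dial (a joint): Dial value, rad: 0 = pointer at the black OFF dot at the back of the dial (along the warmer's x), grows as the dial is turned clockwise seen from above, 4.71 at the end stop. On the red mark it reads 1.571 (a quarter turn from OFF, pointing to the warmer's right).
- red_mark (a point): Centre of the red keep-warm mark, a 12 x 6.5 mm red bar painted radially on the housing top to the right of the dial, 42.5 mm from the dial axis, 116 mm above the worktop; the other marks of the scale are thin and dark. Its axes are the warmer's.
- mug_mid (a point): Centre of the orange mug (81 mm wide, 101 mm high, handle to one side), 50 mm up; a bystander to the right of the warmer.
- pepper_mill_mid (a point): Centre of the dark wooden pepper mill (58 mm across, 150 mm high), 75 mm up; a bystander to the left of the warmer.
- salt_shaker_mid (a point): Centre of the grey-topped glass salt shaker (44 mm across, 90 mm high), 45 mm up; a bystander to the left of the warmer.

How it is judged:
At the end, for the whole second after the job is handed in: The cover is fully closed (within 0.06 rad, about 9 mm at its bar), the dial's pointer stands on the red mark (within 0.13 rad, 7 degrees), both are at rest, and the mug, pepper mill and salt shaker stand upright within 30 mm of where they stood (value of joint cover below 0.06 rad and value of joint dial between 1.441 and 1.701 rad and velocity of joint cover between -0.05 and 0.05 rad/s and velocity of joint dial between -0.05 and 0.05 rad/s and distance of each of mug_mid, pepper_mill_mid, salt_shaker_mid from where it was at the start of the episode below 0.03 m and angle between each of mug_mid, pepper_mill_mid, salt_shaker_mid's own z axis and vertical below 0.2 rad); the robot touches nothing.
It fails at once if the mug is knocked over or shoved away (tilted beyond 0.5 rad or moved more than 50 mm) (distance of mug_mid from where it was at the start of the episode above 0.05 m or angle between mug_mid's own z axis and vertical above 0.5 rad).
It fails at once if the pepper mill is knocked over or shoved away (tilted beyond 0.5 rad or moved more than 50 mm) (distance of pepper_mill_mid from where it was at the start of the episode above 0.05 m or angle between pepper_mill_mid's own z axis and vertical above 0.5 rad).
It fails at once if the salt shaker is knocked over or shoved away (tilted beyond 0.5 rad or moved more than 50 mm) (distance of salt_shaker_mid from where it was at the start of the episode above 0.05 m or angle between salt_shaker_mid's own z axis and vertical above 0.5 rad).
It also fails if it takes over 64 s, if anything falls off the work surface, if the arm or the gripper's body presses on something with over 40 N, if the wrist force passes 120 N, or if a joint passes its speed limit or range.

### The arm

A 6-joint arm with a two-finger parallel gripper is mounted at the origin on a cart in front of the work surface, level with it; the furniture and walls round the work are solid. World frame = base frame: x ahead of the robot, y to its left, z up, the work surface at z = 0. Lengths are in m, angles in rad, forces in N, time in s.
With the tool pointing down it reaches from about 0.4 to 0.925 m from the base axis. Payload 3.4 kg.
Tool frame: the origin (TCP) lies at the very end of the fingers, on their centre line; the grasp point (between the pads) lies 19 mm behind it; z points along the fingers, y is the line along which they close (so a half turn about z gives the same grasp; the last joint's range is limited). The gripper opens to 85 mm and grips with 20 to 120 N. Pads are 22 mm wide; open, the fingers measure 114 mm over their backs; the gripper's body (76 mm by 85 mm) begins 54 mm behind the grasp point. The pads swing forward as they close: fully open they stand 13 mm farther back than shut.
Start: joints at [1.224, 0.307, 1.506, -0, 1.328, -0.073], TCP at [0.155, 0.554, 0.231] pointing down, gripper open.
Joint ranges: [-3.12, 3.12], [-1.05, 2.28], [0.14, 2.33], [-1.42, 4.57], [0.1, 2.73], [-2.68, 2.68]. Speed limits (rad/s): [2.57, 2.57, 3.14, 3.14, 3.14, 3.14].

### API

Orientations are given as a unit quaternion [w, x, y, z].
In Python, from plant import robot, imaging, sign_off gives the robot as it stands.
- The arm moves only by the tool servo_tool, never from a script. Its arguments are lists of equal length, an entry for each row: "dp": the shift along the world's x, y, z normalised to -1 to 1, where 1 is 6 cm, a list of three; "turn": the turn, a rotation vector about the world's x, y, z normalised to -1 to 1, where 1 is 8 degrees, a list of three; "jaw": the closure, from -1 (fully open) to 1 (shut), so that 0 is half open. In form: {"dp": [[dx, dy, dz], ...], "turn": [[wx, wy, wz], ...], "jaw": [jaw, ...]}. A call has 1 to 8 rows; each row shifts and turns the commanded pose from where the row before left it; what a row does not reach is not made up. A row lasts 1/8 s, in which the tool goes at most 62.5 mm and 10.7 degrees, less where a joint would pass 70% of its speed; a pose out of reach is approached as far as the arm can. A call with a number of a shift or a turn outside -1 to 1 is refused whole. A call with a gripper value outside its range is refused whole. The fingers move at their own pace and stop on an object; "newtons" is the grip in N (left out, the last holds). Time passes only in rows, so rows that do not move let the fingers close. It gives the time, the measured TCP pose, the force, the opening and the grip force at its end, in the units of the state.
- robot.sense(): the state, without advancing time (a new reading comes with each control period).
- imaging.snapshot(name): name is "scene" or "side" or "wrist"; returns a dict with "image" (480x640x3 uint8, red, green, blue), "z_map" (480x640 float32, m along the optical axis (not along the pixel's ray), 0 where there is no reading), "K" (3x3 intrinsics, pixels), "k1" (the pictures are not rectified: a ray, as slopes to the right and down, at radius r is drawn at 1 + k1 r^2 times it, then the intrinsics apply), "rvec" (rotation vector, rad) and "tvec" (3), from world to camera coordinates, as OpenCV has them. Camera axes: x right, y down, z forward; pixel columns grow to the right and rows downward; lengths in m; the calibration is good to about 2 mm. A picture is of the moment at which its call begins.
- sign_off(): hands the job in; it is judged then, once.
The state is a dict: "clock": time; "q": joint angles; "qvel": joint speeds; "joint_torque": joint torques, N m; "position": TCP position; "tcp_rot": TCP orientation; "force": force on the tool from outside, world axes, zero at the start; "wrist_torque": the same for the moment, N m; "opening": finger opening in m; "finger_force": force on a finger pad.
Only numpy, scipy, OpenCV 4.12 (cv2) and the standard library are available. Lean on these libraries where they do the work, as an engineer would, in place of code of your own. Each camera call takes 0.05 s, during which the arm holds its last target. There are 200 camera calls.

## Working session

There is one attempt and no reset: what is moved stays moved. The work goes in short steps, Python scripts to look and compute and a tool call to move; the robot and the scene stay as the last step left them, time stands still between calls to the robot, and variables do not carry over. Pictures are saved under pics/ and viewed, at most 10 in all, crops included, and the job is handed in when it is done.

Besides the shell and the picture viewer there is one more tool, called by a JSON object that holds its "fn" and its "kwargs", one argument or row to a line. servo_tool: Moves the arm, as the interface text tells. Its arguments: {"type":"object","properties":{"dp":{"type":"array"},"turn":{"type":"array"},"jaw":{"type":"array"},"newtons":{"type":"number"}},"required":["dp","turn","jaw"]}

```bash
mkdir -p pics
cat > h.py <<'E'
import numpy as np, cv2
from plant import robot, imaging, sign_off
def snap(n):
    s=imaging.snapshot(n); s['R']=cv2.Rodrigues(np.array(s['rvec'],float))[0]; s['t']=np.array(s['tvec'],float).ravel(); s['K']=np.array(s['K'],float); return s
def rays(s,uv):
    uv=np.atleast_2d(np.array(uv,float)); K=s['K']
    d=np.stack([(uv[:,0]-K[0,2])/K[0,0],(uv[:,1]-K[1,2])/K[1,1]],1); m=d.copy()
    for _ in range(20): m=d/(1+s['k1']*(m**2).sum(1,keepdims=True))
    return np.c_[m,np.ones(len(m))]
def depthpts(s,uv):
    uv=np.atleast_2d(uv).astype(int); z=s['z_map'][uv[:,1],uv[:,0]]
    return (rays(s,uv)*z[:,None]-s['t'])@s['R']
def plane(s,uv,h):
    r=rays(s,uv)@s['R']; c=-s['R'].T@s['t']
    return c+r*((h-c[2])/r[:,2])[:,None]
def save(s,n): cv2.imwrite(f'pics/{n}.png',s['image'][:,:,::-1])
E
python3 - <<'E'
from h import *
a=snap('scene');b=snap('side')
cv2.imwrite('pics/a.png',a['image'][:,:,::-1]);save(b,'b')
for s in(a,b):print(-s['R'].T@s['t'],s['R'][2],s['k1'])
print(robot.sense())
E
```

```text
[-0.17721028 -0.40579495  1.23468074] [ 0.51125126  0.2158706  -0.83187862] -0.032450100362537655
[ 0.05131373 -0.43485572  1.00771323] [ 0.42665113  0.30400728 -0.85179128] -0.01966397070158867
{'clock': 0.1, 'q': array([ 1.22450327e+00,  3.07524778e-01,  1.50755261e+00,  5.81691481e-06,
        1.32836839e+00, -7.35390781e-02]), 'qvel': array([-0.00017712, -0.00144954, -0.00187007, -0.00035602, -0.00053933,
       -0.00186398]), 'joint_torque': array([-8.27243202e-04, -4.58531570e+01, -2.52608335e+01, -1.63117211e-04,
        5.45220013e-03,  1.34797577e-05]), 'position': array([0.1547288 , 0.55314807, 0.23045418]), 'tcp_rot': array([-1.95836266e-04,  1.35955281e-01,  9.90714542e-01, -9.05636672e-04]), 'force': array([-0.06269221, -0.32466723, -0.03305197]), 'wrist_torque': array([-0.00102386,  0.02101922, -0.00411669]), 'finger_force': 0.0, 'opening': 0.08590322848601996}
```

View pics/a.png

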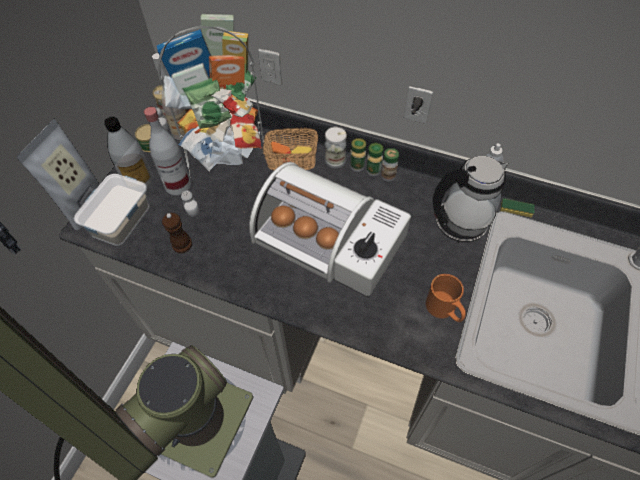

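View pics/b.png

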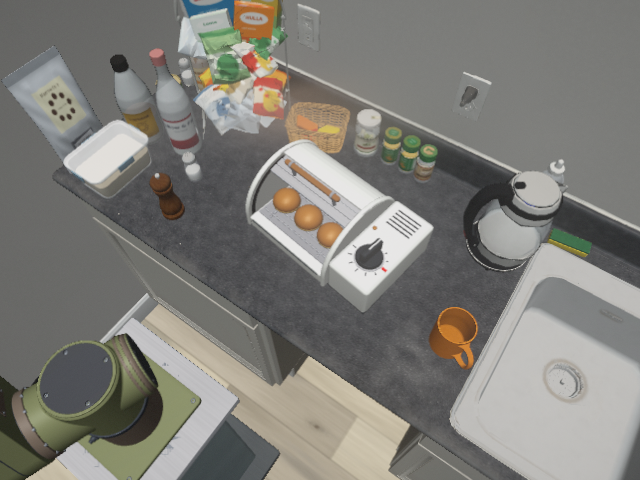

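The two views show the warmer with its cover open. The grip bar runs about (286,162)-(338,200) in side, the dial is at (370,255), the red mark near (384,269), and the mug stands to the right at (455,335).

Run:
```python
from h import *
for n in('side','scene'):
    s=snap(n); im=s['image']; hsv=cv2.cvtColor(im,cv2.COLOR_RGB2HSV)
    x0,y0,x1,y1=(240,130,440,310) if n=='side' else (240,155,420,300)
    sub=np.zeros(im.shape[:2],bool); sub[y0:y1,x0:x1]=1
    red=(((hsv[...,0]<6)|(hsv[...,0]>172))&(hsv[...,1]>150)&(hsv[...,2]>120)&sub).astype(np.uint8)
    k,_,st,ce=cv2.connectedComponentsWithStats(red)
    for i in range(1,k):
        if st[i,4]>4: print(n,'red',st[i,4],ce[i],plane(s,ce[i],.116)[0].round(4))
    brown=((hsv[...,0]>4)&(hsv[...,0]<18)&(hsv[...,1]>80)&sub).astype(np.uint8)
    k,lb,st,ce=cv2.connectedComponentsWithStats(brown)
    for i in range(1,k):
        if st[i,4]>60:
            uv=np.argwhere(lb==i)[:,::-1]; p=depthpts(s,uv); p=p[np.isfinite(p).all(1)]
            print(n,'brown',st[i],ce[i].round(1),np.median(p,0).round(4),p.min(0).round(3),p.max(0).round(3))
    bl=((im.max(2)<70)&sub).astype(np.uint8); k,lb,st,ce=cv2.connectedComponentsWithStats(bl)
    for i in range(1,k):
        if 150<st[i,4]<3000:
            uv=np.argwhere(lb==i)[:,::-1]; p=depthpts(s,uv); d=p[abs(p[:,2]-.128)<.005]
            t=p[p[:,2]>.15]
            print(n,'blk',st[i],ce[i].round(1),'disc',len(d),d.mean(0) if len(d) else 0,'top',len(t),t.mean(0) if len(t) else 0)
    # cloud: housing top points (z~.116)
    g=np.argwhere(sub)[:,::-1]; p=depthpts(s,g); q=p[(abs(p[:,2]-.116)<.003)]
    w=im[g[:,1],g[:,0]].min(1)[abs(p[:,2]-.116)<.003]>150; q=q[w]
    r=cv2.minAreaRect(q[:,:2].astype(np.float32)); print(n,'housing',len(q),r,cv2.boxPoints(r))
    # mug
    if n=='side':
        o=(hsv[...,0]>5)&(hsv[...,0]<18)&(hsv[...,1]>150); o[:,:420]=0;o[:300]=0
        p=depthpts(s,np.argwhere(o)[:,::-1]); print('mug',len(p),np.percentile(p,[2,50,98],0).round(3))
    cv2.imwrite(f'pics/c_{n}.png',cv2.resize(im[y0:y1,x0:x1,::-1],None,fx=4 if n=='scene' else 3,fy=4 if n=='scene' else 3,interpolation=cv2.INTER_CUBIC))
```

```text
side red 7 [383.28571429 269.        ] [ 0.5224 -0.2726  0.116 ]
side brown [288 130  58  23 772] [320.  138.8] [0.8094 0.0834 0.0508] [ 0.051 -0.435 -0.002] [0.881 0.188 1.008]
side brown [291 163  40  33 253] [310.5 178.9] [ 0.5747 -0.0467  0.2091] [ 0.562 -0.102  0.201] [0.589 0.014 0.214]
side brown [ 273  188   70   60 1548] [306.3 215.7] [ 0.5551 -0.0476  0.0915] [ 0.051 -0.435  0.051] [0.604 0.075 1.008]
side housing 3337 ((0.5972063541412354, -0.1091381311416626), (0.37730589509010315, 0.23619747161865234), 80.43861389160156) [[ 0.4494122  -0.27555364]
 [ 0.6823284  -0.31478703]
 [ 0.7450005   0.05727738]
 [ 0.5120843   0.09651077]]
mug 1879 [[ 0.459 -0.515  0.006]
 [ 0.516 -0.463  0.056]
 [ 0.542 -0.424  0.102]]
scene brown [265 155  51  15 556] [290.6 160.5] [0.8018 0.1003 0.0505] [-0.177 -0.406 -0.006] [0.868 0.213 1.235]
scene brown [286 184  39  21 184] [305.1 193.6] [ 0.5776 -0.0443  0.2099] [-0.177 -0.406  0.202] [0.592 0.013 1.235]
scene brown [271 206  24  21 396] [282.6 215.9] [0.5672 0.0242 0.0918] [ 0.542 -0.005  0.045] [0.624 0.075 0.103]
scene brown [293 216  25  22 418] [304.9 226.8] [ 0.5552 -0.0486  0.0918] [-0.177 -0.406  0.049] [6.130e-01 1.000e-03 1.235e+00]
scene brown [316 227  22  22 355] [326.6 237.3] [ 0.5441 -0.1178  0.0922] [ 0.521 -0.142  0.05 ] [ 0.604 -0.086  0.103]
scene blk [354 234  23  24 344] [365.5 247.8] disc 199 [ 0.52319885 -0.23380471  0.12841967] top 90 [ 0.50649139 -0.23729616  0.18110247]
scene housing 1886 ((0.5980978012084961, -0.10848163068294525), (0.3756125569343567, 0.2376631498336792), 80.65890502929688) [[ 0.45035887 -0.2745098 ]
 [ 0.6848705  -0.31308526]
 [ 0.74583673  0.05754653]
 [ 0.5113251   0.096122  ]]
```

View pics/c_side.png

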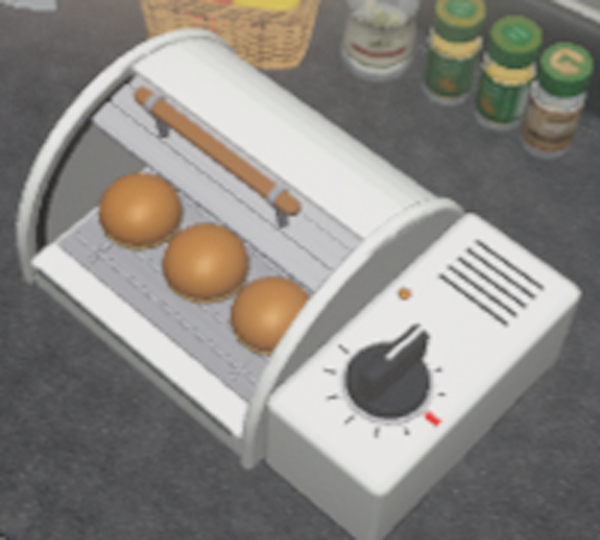

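The crop shows the pointer end at (420,330), close to OFF. The red mark is at (432,418), the dial centre near (388,375), and the grip bar runs (140,95)-(293,207). Next I'll measure the warmer's yaw, its axis, and the pointer angle.

Run:
```python
from h import *
from scipy.optimize import least_squares
P=[];C=[]
for n in('side','scene'):
    s=snap(n); x0,y0,x1,y1=(240,130,440,310) if n=='side' else (240,155,420,300)
    vv,uu=np.mgrid[y0:y1,x0:x1]; uv=np.c_[uu.ravel(),vv.ravel()]; p=depthpts(s,uv); im=s['image'][uv[:,1],uv[:,0]]
    ok=s['z_map'][uv[:,1],uv[:,0]]>0; P.append(p[ok]);C.append(im[ok])
    for i in [n]:
        p=p[ok];c=im[ok].astype(int)
        yaw=np.radians(-9.4); R=np.array([[np.cos(yaw),-np.sin(yaw)],[np.sin(yaw),np.cos(yaw)]])
        w=p[:,:2]@R
        m=(c.min(1)>140)&(p[:,2]>.135)&(p[:,2]<.19)
        q=np.c_[w[m],p[m,2]]
        ymin,ymax=np.percentile(q[:,1],[.5,99.5]); print(n,'cheek y',ymin,ymax)
        sh=q[(q[:,1]>ymin+.04)&(q[:,1]<ymax-.04)]; 
        top=sh[sh[:,2]>.15]
        top=top[top[:,0]>np.median(top[:,0])]
        f=least_squares(lambda a:np.hypot(top[:,0]-a[0],top[:,2]-.05)-.126,[.57],loss='soft_l1',f_scale=.002)
        ax=f.x[0]; print('axis xw',ax,np.std(f.fun),'world',R@[ax,(ymin+ymax)/2])
        # dial: black pts high
        d=(c.max(1)<90)&(p[:,2]>.122)&(p[:,2]<.165)&(w[:,1]<ymin+.01)
        dq=p[d]; hi=dq[dq[:,2]>.150]; lo=dq[dq[:,2]<.135]
        r=cv2.minAreaRect(lo[:,:2].astype(np.float32)); print('disc',r)
        pc=cv2.PCACompute2(hi[:,:2].astype(np.float32),None) if len(hi)>5 else None; print('bar',len(hi),pc, hi[:,:2].min(0),hi[:,:2].max(0))
        b=(c[:,0]-c[:,2]>40)&(p[:,2]>.195)&(p[:,2]<.22); bq=p[b]; print('bar handle',len(bq),bq.min(0),bq.max(0),cv2.PCACompute2(bq.astype(np.float32),None)[:2])
```

```text
side cheek y -0.14361016780002023 0.1791655638742377
axis xw 0.6080119616127302 0.0018874170053139884 world [ 0.60275123 -0.08176516]
disc ((0.5198448896408081, -0.2446916252374649), (0.029326453804969788, 0.056868597865104675), 60.98758316040039)
bar 124 (array([[ 0.5220632 , -0.23344155]], dtype=float32), array([[ 0.9490174 , -0.31522363],
       [ 0.31522363,  0.9490174 ]], dtype=float32), array([[2.4148262e-04],
       [2.0033331e-05]], dtype=float32)) [ 0.50192786 -0.24465386] [ 0.55597447 -0.2208846 ]
bar handle 330 [ 0.5596044  -0.12701383  0.20125464] [0.59129844 0.03231255 0.21525379] (array([[ 0.57425976, -0.04996214,  0.20876247]], dtype=float32), array([[ 0.15260704,  0.98828197,  0.00315059],
       [ 0.7835827 , -0.12293956,  0.6090025 ],
       [-0.6022534 ,  0.09046931,  0.79316217]], dtype=float32))
scene cheek y -0.14109600795586885 0.17918805030223986
axis xw 0.6110753138458397 0.002177315581621085 world [ 0.6059806  -0.08101419]
disc ((0.5215370655059814, -0.24383379518985748), (0.030916249379515648, 0.05892248451709747), 59.99178695678711)
bar 95 (array([[ 0.524323, -0.233461]], dtype=float32), array([[ 0.9579236, -0.2870234],
       [ 0.2870234,  0.9579236]], dtype=float32), array([[2.5305880e-04],
       [2.1666328e-05]], dtype=float32)) [ 0.50197378 -0.24472492] [ 0.55589293 -0.22072275]
bar handle 218 [ 0.5582834  -0.12429844  0.20259826] [0.59509472 0.03356963 0.21560023] (array([[ 0.5768447 , -0.04921472,  0.21009985]], dtype=float32), array([[ 1.5818612e-01,  9.8740935e-01,  2.3053389e-04],
       [ 9.8506916e-01, -1.5779515e-01, -6.8844847e-02],
       [ 6.7941666e-02, -1.1117390e-02,  9.9762744e-01]], dtype=float32))
```

{"fn": "servo_tool", "kwargs": {
  "dp": [
    [0.6, -0.5, 0.4],
    [0.8, -0.6, 0.4],
    [0.8, -0.6, 0.3],
    [0.8, -0.6, 0],
    [0.5, -0.8, 0],
    [0.3, -0.9, 0],
    [0.3, -0.9, 0],
    [0.3, -0.9, 0]
  ],
  "turn": [
    [0, 0, 0.1],
    [0, 0, 0.1],
    [0, 0, 0.1],
    [0, 0, 0.1],
    [0, 0, 0.1],
    [0, 0, 0.1],
    [0, 0, 0.1],
    [0, 0, 0.1]
  ],
  "jaw": [0, 0, 0, 0, 0, 0, 0, 0]
}}

```text
clock: 1.3
position: [0.4177, 0.2052, 0.2966]
tcp_rot: [0.0, 0.08, 0.997, 0.0]
force: [1.2, -0.5, 0.5]
opening: 0.0424
finger_force: 0.0
```

The cover is about 1.14 rad open, with its axis at xw≈0.609 and the bar at (0.577,-0.047,0.203). The dial is at about (0.529,-0.232) and reads about 0.14. I'll move above the dial and take one look with the wrist camera.

{"fn": "servo_tool", "kwargs": {
  "dp": [
    [0.23, -0.91, 0],
    [0.23, -0.91, 0],
    [0.23, -0.91, 0],
    [0.23, -0.91, 0],
    [0.23, -0.91, 0],
    [0.23, -0.91, 0],
    [0.23, -0.91, 0],
    [0.23, -0.91, 0]
  ],
  "turn": [
    [0, 0, -0.13],
    [0, 0, -0.13],
    [0, 0, -0.13],
    [0, 0, -0.13],
    [0, 0, -0.13],
    [0, 0, -0.13],
    [0, 0, -0.13],
    [0, 0, -0.13]
  ],
  "jaw": [0, 0, 0, 0, 0, 0, 0, 0]
}}

```text
clock: 2.3
position: [0.5279, -0.2317, 0.2965]
tcp_rot: [0.0, 0.153, 0.988, 0.0]
force: [1.1, -0.0, -0.2]
opening: 0.0425
finger_force: 0.0
```

{"fn": "servo_tool", "kwargs": {
  "dp": [
    [0, 0, 0],
    [0, 0, 0]
  ],
  "turn": [
    [0, 0, 0],
    [0, 0, 0]
  ],
  "jaw": [0, 0]
}}

```text
clock: 2.55
position: [0.5272, -0.2294, 0.296]
tcp_rot: [-0.001, 0.153, 0.988, 0.001]
force: [-1.3, 0.4, 0.7]
opening: 0.0428
finger_force: 0.0
```

```bash
cat > dial.py <<'E'
from h import *
import sys
s=snap('wrist'); save(s,sys.argv[1]); im=s['image'].astype(int)
hsv=cv2.cvtColor(s['image'],cv2.COLOR_RGB2HSV)
red=(((hsv[...,0]<6)|(hsv[...,0]>172))&(hsv[...,1]>140)&(hsv[...,2]>90)).astype(np.uint8)
k,_,st,ce=cv2.connectedComponentsWithStats(red)
for i in range(1,k):
    if st[i,4]>15: print('red',st[i],plane(s,ce[i],.116)[0].round(4))
vv,uu=np.mgrid[0:480,0:640]; uv=np.c_[uu.ravel(),vv.ravel()]
p=depthpts(s,uv); c=im.reshape(-1,3)
near=np.hypot(p[:,0]-.529,p[:,1]+.232)<.05
hi=p[near&(p[:,2]>.150)&(p[:,2]<.166)]
if len(hi)>20:
    r=cv2.minAreaRect(hi[:,:2].astype(np.float32)); print('bar',len(hi),r,cv2.boxPoints(r).round(4).tolist())
wl=near&(p[:,2]>.150)&(p[:,2]<.166)&(c.min(1)>130)
if wl.sum()>5: print('white',wl.sum(),p[wl].mean(0).round(4))
lo=p[near&(p[:,2]>.124)&(p[:,2]<.132)&(c.max(1)<110)]
if len(lo)>20: print('disc',len(lo),cv2.minEnclosingCircle(lo[:,:2].astype(np.float32)))
E
python3 dial.py w1; python3 -c "
from h import *;s=robot.sense();print(s['position'],s['tcp_rot'],s['q'])"
```

```text
red [260 223  15  10 105] [ 0.5221 -0.2748  0.116 ]
bar 1945 ((0.5313922762870789, -0.2328573614358902), (0.01604497618973255, 0.06008389964699745), 77.9937973022461) [[0.5002999901771545, -0.2345000058412552], [0.5590999722480774, -0.24699999392032623], [0.5623999834060669, -0.2312999963760376], [0.5037000179290771, -0.21879999339580536]]
white 294 [ 0.5417 -0.235   0.1589]
disc 3227 ((0.5278245806694031, -0.2322508543729782), 0.03048248589038849)
[ 0.52716316 -0.22879126  0.29623452] [-5.03554646e-04  1.52359848e-01  9.88324834e-01  4.96512491e-04] [-4.83369146e-01  2.65090157e-01  1.40183851e+00  6.15335989e-04
  1.47593881e+00 -1.74831295e+00]
```

View pics/w1.png

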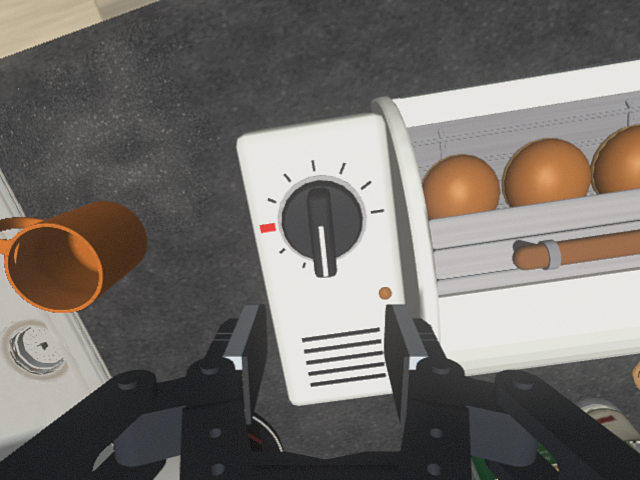

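The wrist view puts the dial bar at (322,230) with its white line toward (325,260) at the back, and the red mark at (267,228). The dial axis is (0.530,-0.2325) and the bar angle is -12°, so it needs about 88° clockwise. The mug is clear of the tool.

{"fn": "servo_tool", "kwargs": {
  "dp": [
    [0.05, -0.06, -0.7],
    [0, 0, -0.7],
    [0, 0, -0.7],
    [0, 0, -0.6],
    [0, 0, 0],
    [0, 0, 0],
    [0, 0, 0],
    [0, 0, 0]
  ],
  "turn": [
    [0, 0, 0.35],
    [0, 0, 0.34],
    [0, 0, 0],
    [0, 0, 0],
    [0, 0, 0],
    [0, 0, 0],
    [0, 0, 0],
    [0, 0, 0]
  ],
  "jaw": [0, 0, 0, 0, 0, 1, 1, 1],
  "newtons": 30
}}

```text
clock: 3.6
position: [0.5321, -0.2334, 0.1367]
tcp_rot: [0.002, 0.105, 0.994, -0.0]
force: [0.7, 2.9, 6.3]
opening: 0.0152
finger_force: 35.1
```

{"fn": "servo_tool", "kwargs": {
  "dp": [
    [0, 0, 0.03],
    [0, 0, 0],
    [0, 0, 0],
    [0, 0, 0],
    [0, 0, 0],
    [0, 0, 0],
    [0, 0, 0],
    [0, 0, 0]
  ],
  "turn": [
    [0, 0, 0],
    [0, 0, -0.7],
    [0, 0, -0.8],
    [0, 0, -0.8],
    [0, 0, -0.8],
    [0, 0, -0.8],
    [0, 0, -0.8],
    [0, 0, -0.8]
  ],
  "jaw": [1, 1, 1, 1, 1, 1, 1, 1]
}}

```text
clock: 4.6
position: [0.531, -0.2348, 0.1367]
tcp_rot: [0.001, 0.471, 0.882, -0.001]
force: [1.0, -1.8, -0.6]
opening: 0.0154
finger_force: 34.1
```

{"fn": "servo_tool", "kwargs": {
  "dp": [
    [0, 0, 0],
    [0, 0, 0],
    [0, 0, 0],
    [0, 0, 0],
    [0, 0, 0],
    [0, 0, 0],
    [0, 0, 0],
    [0, 0, 0]
  ],
  "turn": [
    [0, 0, -0.8],
    [0, 0, -0.8],
    [0, 0, -0.8],
    [0, 0, -0.8],
    [0, 0, -0.8],
    [0, 0, -0.7],
    [0, 0, -0.7],
    [0, 0, 0]
  ],
  "jaw": [1, 1, 1, 1, 1, 1, 1, 1]
}}

```text
clock: 5.6
position: [0.5294, -0.2352, 0.1367]
tcp_rot: [0.0, 0.761, 0.648, -0.002]
force: [-4.1, -5.0, 2.8]
opening: 0.0152
finger_force: 34.5
```

{"fn": "servo_tool", "kwargs": {
  "dp": [
    [0, 0, 0],
    [0, 0, 0],
    [0, 0, 0],
    [0, 0, 0],
    [0, 0, 0.5],
    [0, 0, 0.8],
    [0, 0, 0.8],
    [0, 0, 0.6]
  ],
  "turn": [
    [0, 0, 0],
    [0, 0, 0],
    [0, 0, 0],
    [0, 0, 0],
    [0, 0, 0],
    [0, 0, 0],
    [0, 0, 0],
    [0, 0, 0]
  ],
  "jaw": [0, 0, 0, 0, 0, 0, 0, 0]
}}

```text
clock: 6.6
position: [0.5312, -0.2335, 0.3007]
tcp_rot: [0.001, 0.762, 0.648, 0.0]
force: [1.3, 0.0, -0.4]
opening: 0.0431
finger_force: 0.0
```

{"fn": "servo_tool", "kwargs": {
  "dp": [
    [0, 0, 0],
    [0, 0, 0]
  ],
  "turn": [
    [0, 0, 0],
    [0, 0, 0]
  ],
  "jaw": [0, 0]
}}

```text
clock: 6.85
position: [0.5302, -0.2331, 0.2976]
tcp_rot: [-0.0, 0.762, 0.648, -0.0]
force: [-0.5, 0.6, 0.3]
opening: 0.0428
finger_force: 0.0
```

```bash
python3 dial.py w2; python3 -c "
from h import *;s=robot.sense();print(s['position'],s['tcp_rot'],s['q'])"
```

```text
bar 1922 ((0.5283428430557251, -0.23501111567020416), (0.05926651135087013, 0.015544364228844643), 80.68621063232422) [[0.5159000158309937, -0.2630000114440918], [0.5311999917030334, -0.265500009059906], [0.5407999753952026, -0.2070000022649765], [0.5254999995231628, -0.2045000046491623]]
white 328 [ 0.5265 -0.2457  0.159 ]
disc 3271 ((0.5284445881843567, -0.2322094589471817), 0.030478909611701965)
[ 0.52986582 -0.23289838  0.29691537] [-1.20097823e-03  7.61642435e-01  6.47996251e-01 -4.66125182e-04] [-4.87112651e-01  2.71478988e-01  1.39106211e+00  2.20081895e-05
  1.48162799e+00 -3.26221045e-01]
```

View pics/w2.png

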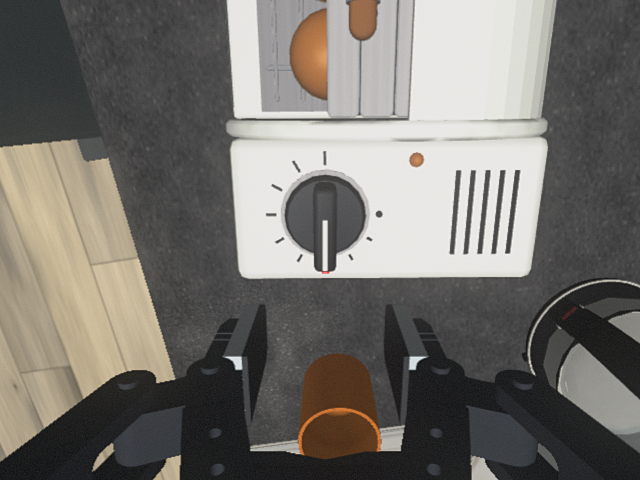

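The pointer at (325,250) covers the red mark at (325,271): bar -99.3° against mark direction -100°. The jaws already close across the cover's bar, so I'll straddle it, grip lightly, and follow its arc.

{"fn": "servo_tool", "kwargs": {
  "dp": [
    [0.2, 0.78, 0],
    [0.2, 0.78, 0],
    [0.2, 0.78, 0],
    [0.18, 0.76, 0],
    [0, 0, 0],
    [0, 0, -0.6],
    [0, 0, -0.6],
    [0, 0, -0.5]
  ],
  "turn": [
    [0, 0, 0],
    [0, 0, 0],
    [0, 0, 0],
    [0, 0, 0],
    [0, 0, 0],
    [0, 0, 0],
    [0, 0, 0],
    [0, 0, 0]
  ],
  "jaw": [0, 0, 0, 0, 0, 0, 0, 0]
}}

```text
clock: 7.9
position: [0.5759, -0.0483, 0.1936]
tcp_rot: [-0.001, 0.762, 0.648, -0.001]
force: [-0.3, -0.4, 0.1]
opening: 0.043
finger_force: 0.0
```

{"fn": "servo_tool", "kwargs": {
  "dp": [
    [0, 0, 0],
    [0, 0, 0],
    [0, 0, 0],
    [0, 0, 0]
  ],
  "turn": [
    [0, 0, 0],
    [0, 0, 0],
    [0, 0, 0],
    [0, 0, 0]
  ],
  "jaw": [1, 1, 1, 1],
  "newtons": 20
}}

```text
clock: 8.4
position: [0.5777, -0.0482, 0.1959]
tcp_rot: [0.001, 0.762, 0.648, -0.0]
force: [4.0, -4.3, -14.2]
opening: 0.013
finger_force: 21.4
```

Run:
```python
import numpy as np
e=np.radians(np.linspace(78.2,12.0,17)); x=.609-.156*np.cos(e); z=.05+.156*np.sin(e)
for a,b in zip(np.diff(x),np.diff(z)): print(round(a*.987/.06,2),round(-a*.163/.06,2),round(b/.06,2))
print(x[-1]*.987+.0477*.163,-x[-1]*.163+.0477*.987,z[-1])
from h import *;s=robot.sense();print(s['position'],s['opening'],s['force'],s['q'])
```

```text
-0.18 0.03 -0.04
-0.18 0.03 -0.06
-0.17 0.03 -0.07
-0.17 0.03 -0.08
-0.16 0.03 -0.1
-0.15 0.03 -0.11
-0.14 0.02 -0.12
-0.14 0.02 -0.13
-0.13 0.02 -0.14
-0.12 0.02 -0.15
-0.11 0.02 -0.15
-0.09 0.02 -0.16
-0.08 0.01 -0.17
-0.07 0.01 -0.17
-0.06 0.01 -0.18
-0.05 0.01 -0.18
0.45825075761981443 -0.02731476280854079 0.08243422376757045
[ 0.57768639 -0.04824253  0.19586268] 0.013019160867654674 [  4.04892948  -4.25106755 -14.23620106] [-1.55356094e-01  3.41775671e-01  1.54774675e+00 -1.34762507e-03
  1.25176646e+00  6.17421347e-03]
```

{"fn": "servo_tool", "kwargs": {
  "dp": [
    [-0.18, 0.03, -0.04],
    [-0.18, 0.03, -0.06],
    [-0.17, 0.03, -0.07],
    [-0.17, 0.03, -0.08],
    [-0.16, 0.03, -0.1],
    [-0.15, 0.03, -0.11],
    [-0.14, 0.02, -0.12],
    [-0.14, 0.02, -0.13]
  ],
  "turn": [
    [0, 0, 0],
    [0, 0, 0],
    [0, 0, 0],
    [0, 0, 0],
    [0, 0, 0],
    [0, 0, 0],
    [0, 0, 0],
    [0, 0, 0]
  ],
  "jaw": [1, 1, 1, 1, 1, 1, 1, 1]
}}

```text
clock: 9.4
position: [0.5023, -0.0362, 0.1572]
tcp_rot: [0.004, 0.761, 0.648, 0.001]
force: [-0.7, -6.3, 5.4]
opening: 0.0126
finger_force: 23.3
```

{"fn": "servo_tool", "kwargs": {
  "dp": [
    [-0.13, 0.02, -0.14],
    [-0.12, 0.02, -0.15],
    [-0.11, 0.02, -0.15],
    [-0.09, 0.02, -0.16],
    [-0.08, 0.01, -0.17],
    [-0.07, 0.01, -0.17],
    [-0.06, 0.01, -0.18],
    [-0.05, 0.01, -0.18]
  ],
  "turn": [
    [0, 0, 0],
    [0, 0, 0],
    [0, 0, 0],
    [0, 0, 0],
    [0, 0, 0],
    [0, 0, 0],
    [0, 0, 0],
    [0, 0, 0]
  ],
  "jaw": [1, 1, 1, 1, 1, 1, 1, 1]
}}

```text
clock: 10.4
position: [0.4572, -0.0291, 0.0775]
tcp_rot: [0.002, 0.761, 0.649, -0.001]
force: [-5.4, -9.7, 4.1]
opening: 0.0129
finger_force: 25.1
```

Run:
```python
from h import *
s=robot.sense();print(s['position'],s['opening'],s['force'],s['clock'])
s=snap('side');cv2.imwrite('pics/d.png',cv2.resize(s['image'][130:330,230:450,::-1],None,fx=3,fy=3))
```

```text
[ 0.45722536 -0.02912037  0.07753998] 0.012859817209772964 [-5.41332091 -9.72177527  4.13790917] 10.4
```

View pics/d.png

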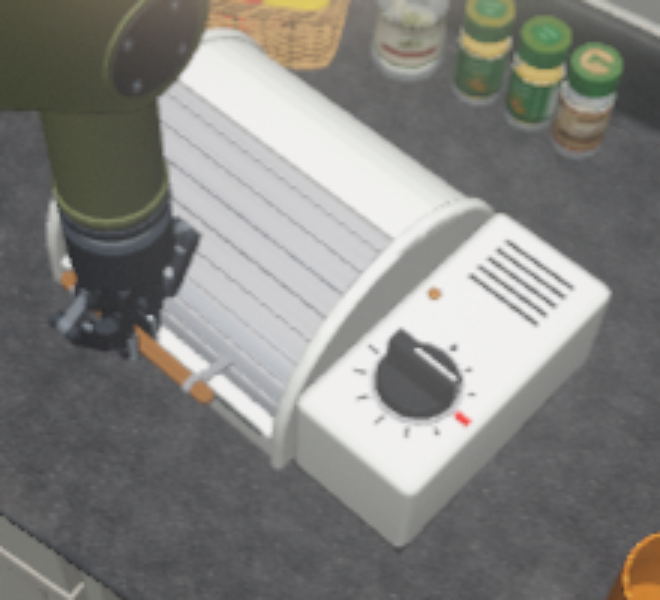

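The cover is down, with its bar at about (175,365) near the bottom front. I'll push down a little to confirm the hard stop.

{"fn": "servo_tool", "kwargs": {
  "dp": [
    [0, 0, -0.08],
    [0, 0, -0.08],
    [0, 0, -0.08],
    [0, 0, 0]
  ],
  "turn": [
    [0, 0, 0],
    [0, 0, 0],
    [0, 0, 0],
    [0, 0, 0]
  ],
  "jaw": [1, 1, 1, 1]
}}

```text
clock: 10.95
position: [0.4562, -0.0272, 0.065]
tcp_rot: [0.0, 0.762, 0.648, -0.0]
force: [-10.6, -3.0, 25.9]
opening: 0.0131
finger_force: 31.0
```

{"fn": "servo_tool", "kwargs": {
  "dp": [
    [0, 0, 0],
    [0, 0, 0],
    [0, 0, 0.3],
    [0, 0, 0.6],
    [0, 0, 0.8],
    [-0.2, 0, 0.8],
    [-0.2, 0, 0.8],
    [0, 0, 0.5]
  ],
  "turn": [
    [0, 0, 0],
    [0, 0, 0],
    [0, 0, 0],
    [0, 0, 0],
    [0, 0, 0],
    [0, 0, 0],
    [0, 0, 0],
    [0, 0, 0]
  ],
  "jaw": [0.45, 0.45, 0.45, 0.45, 0.45, 0.45, 0.45, 0.45]
}}

```text
clock: 11.95
position: [0.4336, -0.0268, 0.2924]
tcp_rot: [0.001, 0.762, 0.648, 0.001]
force: [1.3, 0.0, -1.5]
opening: 0.0234
finger_force: 0.0
```

```bash
cat > bar.py <<'E'
from h import *
import sys
for n in('side','scene','wrist'):
    s=snap(n); hsv=cv2.cvtColor(s['image'],cv2.COLOR_RGB2HSV)
    p=depthpts(s,np.c_[np.tile(np.arange(640),480),np.repeat(np.arange(480),640)])
    m=((hsv[...,0]>4)&(hsv[...,0]<18)&(hsv[...,1]>80)).ravel()
    yaw=np.radians(-9.4);w=p[:,:2]@np.array([[np.cos(yaw),-np.sin(yaw)],[np.sin(yaw),np.cos(yaw)]])
    m&=(w[:,0]<.49)&(w[:,0]>.42)&(abs(w[:,1]-.047)<.09)&(p[:,2]>.03)&(p[:,2]<.2)
    q=np.c_[w[m],p[m,2]]
    if len(q)>20: print(n,len(q),'xw,yw,z pct',np.percentile(q,[3,50,97],0).round(4).tolist())
    if n=='side': save(s,sys.argv[1])
s=robot.sense();print(s['position'],s['force'])
E
python3 bar.py e
```

```text
side 326 xw,yw,z pct [[0.4466, -0.0305, 0.0831], [0.4515, 0.0429, 0.0897], [0.4583, 0.1208, 0.0939]]
scene 216 xw,yw,z pct [[0.4481, -0.0285, 0.0843], [0.4528, 0.0428, 0.0899], [0.4592, 0.1214, 0.0952]]
wrist 2870 xw,yw,z pct [[0.4465, -0.0264, 0.0864], [0.4526, 0.0549, 0.0905], [0.4592, 0.1235, 0.0924]]
[ 0.43484091 -0.02698326  0.2914517 ] [-0.15010066 -0.31852026  0.08570414]
```

View pics/e.png

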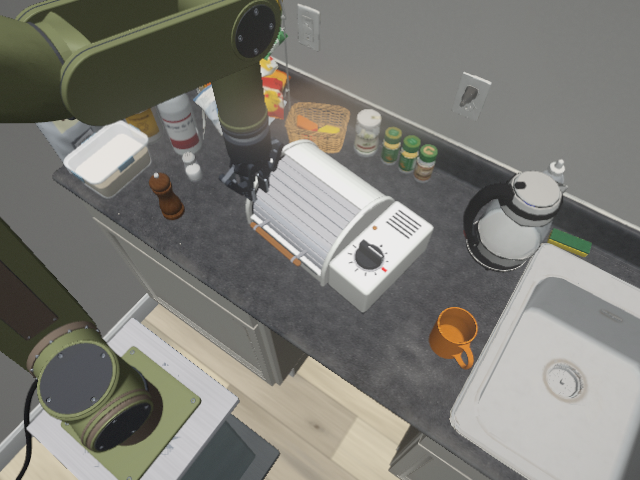

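The side view shows the cover shut with its bar along (250,222)-(298,262), and the mug, pepper mill and salt shaker where they stood. The bar top measures 0.092 m against the expected 0.091 m when closed, and nothing is touched, so I'm handing in.

```bash
python3 -c "
from plant import sign_off
print(sign_off())"
```

```text
the job is handed in; nothing more can be done
None
```

By the final camera measurements, the cover is closed (bar top 0.092 m, 0.091 m expected) and the dial pointer is on the red mark to within about 1°; the mug, pepper mill and salt shaker look unmoved, and the job is handed in, though `sign_off()` returned no verdict.

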